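# Close the tea stall's syrup canister with a new snap cap and keep it pressed

### The job

Fold both long flaps of the small carton well back, past upright, so that it stays open, then take out the tall snap cap (leave the flat lid in the carton) and press it straight down onto the neck of the metal canister until it clicks. Do not stop at the click: keep pressing so that the rubber seal under the cap stays squeezed, and finish while still holding the cap pressed down. Leave the glasses, tin, bowl, jar and spoon where they stand.

Things in the scene. Friction and masses are not known exactly. Their poses are not given: they have to be found in the camera images.
- carton_rim (a point): Centre of the mouth, at rim height, of an open cardboard carton fixed to the counter: 108 (its x) x 218 (its y) x 66 mm tall, walls and floor 4 mm thick. Two long flaps (50 x 210 x 3 mm) are hinged along the long rims, 52 mm either side of this point in x. On its short sides folded-down end flaps slope outward, below the rim, to 140 mm from the centre. Axes are the carton's, z up.
- flap_near (a joint): Hinge of the long flap on the carton's -x side (towards the robot), rad: 0 lies flat over the mouth reaching its middle, 1.57 stands upright, 2.6 is folded back as far as it goes. A stiff hinge: it stays where it is left; 1 to 2 N pushes it.
- flap_far (a joint): Hinge of the long flap on the carton's +x side, the same way: 0 shut, 1.57 upright, 2.6 fully back. Both start half raised, with a gap of at least 40 mm between their edges.
- flap_near_edge (a point): Middle of the free edge of the near flap, 51 mm from its hinge.
- flap_far_edge (a point): Middle of the free edge of the far flap, 51 mm from its hinge.
- cap_center (a point): Centre of the tall snap cap: a plain grey plastic cylinder 42 mm across, 52 mm tall (centre 26 mm above its lower edge), z its axis, closed above, open below, about 50 g. It stands upright on the carton's floor in one half of its length. 25 mm are free either side of it along the carton's y: grasp it along that line, then the gripper's body clears the flaps.
- cap_foot (a point): Centre of the cap's lower edge (mouth). The mouth is a lip 31 mm wide inside and 4 mm thick; the hollow above it is 37 mm wide and reaches to 32 mm above the lower edge.
- flat_lid_center (a point): Flat grey lid, 52 mm across, 14 mm tall, lying in the other half of the carton; this point is its centre. Not needed: it stays in the carton.
- neck_top (a point): Centre of the top of the canister's neck, 120 mm above the counter. The canister is a metal cylinder 120 mm across on a 150 mm square foot, bolted down. The neck is an upright steel stud 27 mm across, 30 mm tall, its top 7 mm tapered to 19 mm. Four sprung steel balls stand 4 mm out of it, 16 mm above the shoulder; the cap's lip must be forced over them.
- neck_foot (a point): Centre of the neck's foot on the canister's shoulder, 90 mm above the counter; z up. Heights of the cap's lower edge above it: 21 mm it meets the balls; the push then rises to a peak of about 7 to 12 N near 18 mm; from about 15 mm the force drops (the click) and the balls draw the cap down until the lip is below them at about 6.5 mm; 5.5 mm it lands on the rubber seal.
- seal (a joint): How far the black rubber sealing ring (50 mm across, round the neck's foot) is squeezed down, m: 0 free, 0.004 fully squeezed (about 8 N; about 2 N to begin). It springs back as soon as the cap is no longer pressed.
- glass_a: Clear tea glass, 60 mm across, 90 mm tall, in the middle of the counter beyond carton and canister; origin under its centre. Leave it.
- glass_b: Amber tea glass, 60 mm across, 90 mm tall, near the back; origin under its centre. Leave it.
- milk_tin: Milk tin, 74 mm across, 80 mm tall, near the back; origin under its centre. Leave it.
- sugar_bowl: White bowl, 110 mm across, 50 mm tall, near the back; origin under its centre. Leave it.
- biscuit_jar: Clear jar with a lid, 90 mm across, 150 mm tall, near the back; origin under its centre. Leave it.
- tea_spoon: Steel spoon 150 mm long, lying near the robot in the middle; origin under its middle, along its x. Leave it.
- cap: The snap cap as a whole (see cap_center); origin at the centre of its lower edge.
There are look-alikes about, which are no part of the job. What is shaped like the part that bears neck_top but blue or yellow is not meant. Of the things that look like the cap, the larger one is meant.

How it is judged:
By the outcome, as a careful person would: the job done as asked, in the order asked, and still so for the second after the job is handed in, while the arm keeps its last pose, push and grip.
It also fails if it takes over 64 s, if anything falls off the work surface, if the arm or the gripper's body presses on something with over 40 N, if the wrist force passes 120 N, or if a joint passes its speed limit or range.

### The arm

A 6-joint arm with a two-finger parallel gripper is mounted at the origin on the work surface. World frame = base frame: x ahead of the robot, y to its left, z up, the work surface at z = 0. Lengths are in m, angles in rad, forces in N, time in s.
With the tool pointing down it reaches from about 0.325 to 1 m from the base axis. Payload 5.1 kg.
Tool frame: the origin (TCP) lies midway between the tips of the shut fingers; the grasp point (between the pads) lies 19 mm behind it (grasp_offset is the distance from the TCP to the grasp point, in m); z points along the fingers, y is the direction in which the jaws open and shut (so a half turn about z gives the same grasp; the last joint's range is limited). The gripper opens to 85 mm and grips with 20 to 120 N. Pads are 22 mm wide; open, the fingers measure 114 mm over their backs; the gripper's body (76 mm by 85 mm) begins 54 mm behind the grasp point. The pads swing forward as they close: fully open they stand 13 mm farther back than shut.
Start: joints at [-1.303, 0.124, 1.65, -0, 1.367, -0.083], TCP at [0.223, -0.61, 0.231] pointing down, gripper open.
Joint ranges: [-2.61, 2.61], [-1.02, 2.33], [0.03, 2.71], [-1.35, 4.49], [0.32, 2.68], [-2.91, 2.91]. Speed limits (rad/s): [2.57, 2.57, 3.14, 3.14, 3.14, 3.14].

### API

Orientations are given as a 3x3 rotation matrix whose columns are the frame's x, y, z axes.
In Python, from plant import * gives the robot as it stands.
- The arm moves only by the shell command python3 -m crank 'ROWS'. ROWS is JSON, one flat list of numbers, 5 for each row, row after row: the shift along the tool's x, y, z in mm, then the turn about the tool's z in degrees, then the finger opening in mm, from 0 to 85.4. A call has 1 to 10 rows; each row is the pose to reach, as a shift and turn from the pose commanded when the call began, along the tool's axes at that moment; what a row does not reach only later rows make up. A row lasts 1/12 s, in which the tool goes at most 41.7 mm and 7.16 degrees, less where a joint would pass 70% of its speed; a pose out of reach is approached as far as the arm can. A call with a gripper value outside its range is refused whole. The fingers move at their own pace and stop on an object; the grip force is fixed at half the most. Time passes only in rows, so rows that repeat a pose let the fingers close. It gives the time, the measured TCP pose, the force and the opening at its end, in the units of the state.
- observe(): the state, without advancing time (a new reading comes with each control period).
- read_camera(name): name is "scene" or "top" or "wrist"; returns the picture (400x640x3 uint8, red, green, blue); there is no depth.
- calibration(name): a dict with "fx", "fy", "cx", "cy" (pixels), "R" (3x3) and "t" (3): a world point X has camera coordinates R X + t. Camera axes: x right, y down, z forward; pixel columns grow to the right and rows downward; lengths in m; the calibration is good to about 2 mm. A picture is of the moment at which its call begins: read the wrist's pose just before it. calibration takes no time and is no camera call; for the wrist camera it gives the pose at the moment of the call.
- job_done(): hands the job in, once; it reports no verdict.
Trained networks look in the newest picture that a camera, given by its name, has taken for a name from the list of things; names that differ only in an ending like _2 or _b are one class to them, and where a whole thing is asked for, a point or a joint stands for the part that bears it (a point fixed in the world has none). Each returns a list of dicts, best first, with "conf" (0 to 1); they miss things now and then, are a little off and sometimes report something else, mostly with a low value. They report only what shows in the picture. A call takes as long as a camera call. They do not tell look-alikes from the thing itself.
- search_frame(camera, name): "position" ([row, column] in pixels, amid what is visible of it).
The state is a dict: "time_s": time; "joint_pos": joint angles; "dq": joint speeds; "tau": joint torques, N m; "eef_pos": TCP position; "tool_rot": TCP orientation; "ft_force": force on the tool from outside, world axes, zero at the start; "ft_torque": the same for the moment, N m; "width": finger opening in m.
Only numpy, scipy, OpenCV 4.12 (cv2) and the standard library are available. Lean on these libraries where they do the work, as an engineer would, in place of code of your own. Each camera call takes 0.05 s, during which the arm holds its last target. There are 200 camera calls.

## Working session

There is one attempt and no reset: what is moved stays moved. The work goes in short steps, Python scripts to look and compute and a shell command to move; the robot and the scene stay as the last step left them, time stands still between calls to the robot, and variables do not carry over. Pictures are saved under pics/ and viewed, about 8 in all and at most 12, crops included, and the job is handed in when it is done.

```bash
mkdir -p pics; ls
cat > h.py <<'E'
from plant import *
import numpy as np, cv2
def ray(cal,rc):
    R=np.array(cal["R"]);t=np.array(cal["t"])
    d=R.T@np.array([(rc[1]-cal["cx"])/cal["fx"],(rc[0]-cal["cy"])/cal["fy"],1]);return -R.T@t,d
def onz(cal,rc,z):
    o,d=ray(cal,rc);return o+d*(z-o[2])/d[2]
def proj(cal,X):
    p=np.array(cal["R"])@np.array(X)+np.array(cal["t"]);return [round(cal["fy"]*p[1]/p[2]+cal["cy"],1),round(cal["fx"]*p[0]/p[2]+cal["cx"],1)]
def tri(c1,p1,c2,p2):
    (o1,d1),(o2,d2)=ray(c1,p1),ray(c2,p2);A=np.c_[d1,-d2];s=np.linalg.lstsq(A,o2-o1,rcond=None)[0]
    a,b=o1+d1*s[0],o2+d2*s[1];return (a+b)/2,np.linalg.norm(a-b)
def snap(cam,f):
    im=read_camera(cam);cv2.imwrite("pics/"+f,im[:,:,::-1]);return im
E
python3 - <<'E'
from h import *
np.set_printoptions(precision=3,suppress=True)
s=observe();print(s["time_s"],s["tool_rot"],s["ft_force"],s["width"])
for c in("top","scene"):
    snap(c,c+"0.png");cal=calibration(c)
    print(c,-np.array(cal["R"]).T@cal["t"],cal["fx"])
    for n in("carton_rim","cap_center","flat_lid_center","neck_top","flap_near_edge","flap_far_edge"):
        z={"carton_rim":.066,"cap_center":.03,"flat_lid_center":.011,"neck_top":.12}.get(n,.1)
        for r in search_frame(c,n)[:5]:print(n,r["position"],round(r["conf"],2),onz(cal,r["position"],z))
E
```

```text
pics
0.0 [[ 0.939  0.344 -0.   ]
 [ 0.344 -0.939  0.002]
 [ 0.    -0.002 -1.   ]] [-0.122  0.362  0.297] 0.08562305885104218
top [0.407 0.004 1.1  ] 383.6661526716268
carton_rim [205.6, 399.2] 0.69 [ 0.543 -0.192  0.066]
cap_center [245.3, 455.3] 0.65 [ 0.44  -0.351  0.03 ]
cap_center [206.0, 413.6] 0.5 [ 0.547 -0.239  0.03 ]
cap_center [201.1, 250.3] 0.29 [0.554 0.22  0.03 ]
flat_lid_center [202.7, 381.6] 0.8 [ 0.558 -0.152  0.011]
neck_top [293.2, 385.8] 0.83 [ 0.316 -0.145  0.12 ]
neck_top [288.0, 196.8] 0.78 [0.321 0.326 0.12 ]
neck_top [205.2, 248.6] 0.77 [0.531 0.206 0.12 ]
flap_near_edge [217.9, 396.7] 0.98 [ 0.506 -0.178  0.1  ]
flap_far_edge [186.6, 399.8] 0.78 [ 0.589 -0.188  0.1  ]
scene [ 1.211 -0.904  0.92 ] 518.8295590163841
carton_rim [261.0, 271.6] 0.93 [ 0.574 -0.226  0.066]
cap_center [283.2, 198.7] 0.74 [ 0.455 -0.358  0.03 ]
flat_lid_center [251.3, 285.3] 0.2 [ 0.539 -0.133  0.011]
neck_top [220.7, 211.1] 0.86 [ 0.397 -0.243  0.12 ]
neck_top [147.2, 322.8] 0.73 [0.416 0.21  0.12 ]
flap_near_edge [234.7, 260.6] 0.66 [ 0.516 -0.196  0.1  ]
flap_near_edge [166.9, 359.4] 0.46 [0.55  0.206 0.1  ]
flap_near_edge [308.4, 310.1] 0.19 [ 0.758 -0.318  0.1  ]
flap_far_edge [251.7, 285.3] 0.79 [ 0.605 -0.21   0.1  ]
```

```bash
cd pics; python3 -c "
import cv2,numpy as np
a=cv2.imread('top0.png');b=cv2.imread('scene0.png');print(a.shape,b.shape)"
```

```text
(400, 640, 3) (400, 640, 3)
```

View pics/top0.png

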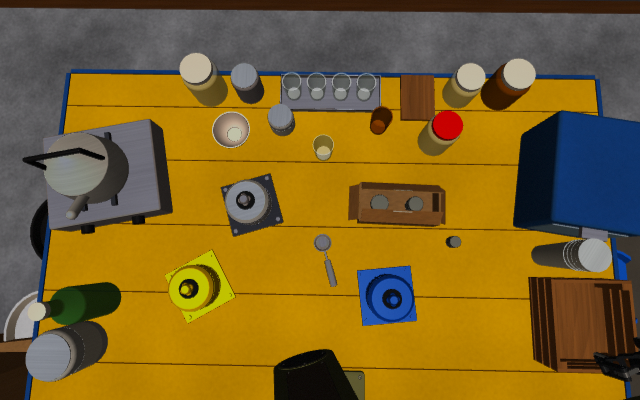

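View pics/scene0.png

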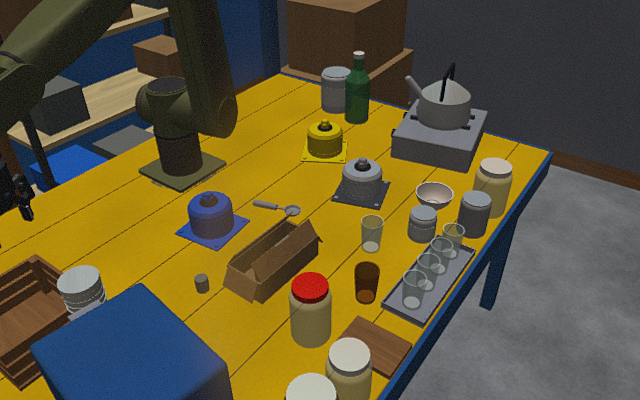

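Top view: the cap in the carton is at about (206,413) and the flat lid at (203,381). The small look-alike cap stands alone at (243,454). The canister with the grey body is at (201,248). The blue one (297,391) and the yellow one (289,190) are look-alikes. Next is a close crop to check the choice.

Run:
```python
import cv2,numpy as np
a=cv2.imread('pics/top0.png');b=cv2.imread('pics/scene0.png')
f=lambda i,r,c,h,w,k:cv2.resize(i[r:r+h,c:c+w],None,fx=k,fy=k,interpolation=cv2.INTER_CUBIC)
A=f(a,170,340,60,130,6)            # 780x360
B=np.hstack([f(a,170,210,60,80,4.),f(b,210,215,100,120,2.4),np.zeros((240,780-320-288,3),np.uint8)])
cv2.imwrite('pics/crop0.png',np.vstack([A,B]))
```

```text
(no output)
```

View pics/crop0.png

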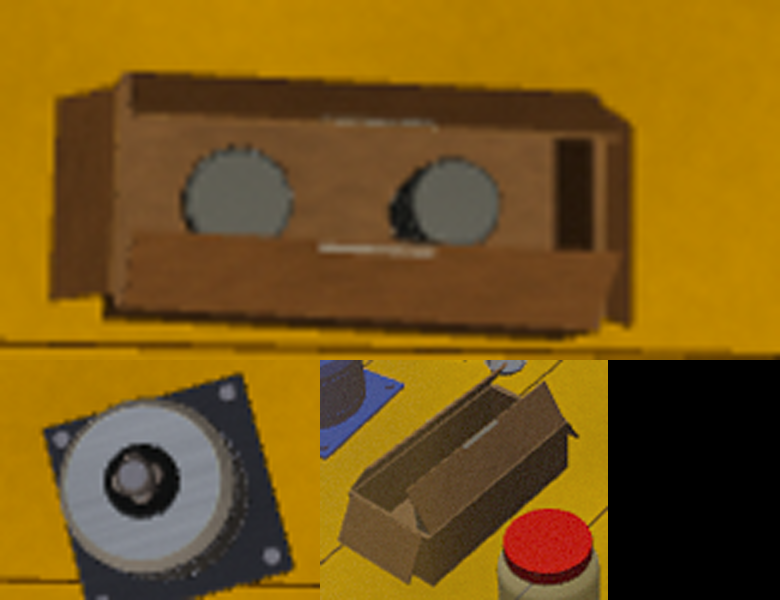

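The crop confirms it: the tall cap in the right half of the carton at crop (456,203), the flat lid in the left half, and the grey canister's neck at full-picture (198.3,244.2). Now the geometry.

```bash
cat >> h.py <<'E'
np.set_printoptions(precision=4,suppress=True)
def rel(X):
    """shift in tool axes (mm) from the measured TCP to world X"""
    s=observe();return (np.array(s["tool_rot"]).T@(np.array(X)-s["eef_pos"])*1000).round(1)
E
python3 - <<'E'
from h import *
c=calibration("top");s=calibration("scene")
P=lambda x,y:(170+y/6,340+x/6)
for n,p,z in[("cap top",P(456,203),.056),("lid top",P(237,200),.018),("far hinge L",P(130,75),.067),("far hinge R",P(595,95),.067),("near hinge R",P(597,328),.067),
 ("near hinge L",P(115,305),.067),("rimL",P(118,200),.066),("rimR",P(603,210),.066),("neck",(198.3,244.2),.12)]:print(n,onz(c,p,z))
for z in(.085,.095,.105,.115):print(z,"near edge",onz(c,P(377,247),z),"far",onz(c,P(380,122),z))
print("neck tri? scene",onz(s,(165,361),.12))
C=[.553,-.212,.1];print(rel(C),observe()["eef_pos"])
E
```

```text
cap top [ 0.5499 -0.2396  0.056 ]
lid top [ 0.5549 -0.1451  0.018 ]
far hinge L [ 0.605 -0.09   0.067]
far hinge R [ 0.5988 -0.3011  0.067 ]
near hinge R [ 0.4929 -0.2988  0.067 ]
near hinge L [ 0.4998 -0.0834  0.067 ]
rimL [ 0.5475 -0.0847  0.066 ]
rimR [ 0.5463 -0.3034  0.066 ]
neck [0.5488 0.2183 0.12  ]
0.085 near edge [ 0.5257 -0.1976  0.085 ] far [ 0.5818 -0.1998  0.085 ]
0.095 near edge [ 0.5245 -0.1956  0.095 ] far [ 0.5801 -0.1978  0.095 ]
0.105 near edge [ 0.5234 -0.1936  0.105 ] far [ 0.5784 -0.1958  0.105 ]
0.115 near edge [ 0.5222 -0.1917  0.115 ] far [ 0.5767 -0.1938  0.115 ]
neck tri? scene [0.5649 0.1902 0.12  ]
[ 446.5 -260.9  131.4] [ 0.2233 -0.6104  0.2314]
```

```bash
python3 -m crank '[40,-25,3,5,60, 80,-50,6,10,30, 120,-75,9,15,0, 155,-97,12,22,0, 190,-118,15,22,0, 225,-140,18,22,0, 260,-162,21,22,0, 295,-184,24,22,0, 330,-205,27,22,0, 360,-225,30,22,0]' && python3 -m crank '[30,-20,0,0,0, 55,-35,0,0,0, 55,-35,0,0,0]'
python3 - <<'E'
from h import *
print(observe()["tool_rot"],rel([.551,-.194,.2]))
E
```

```text
time_s: 1.53
eef_pos: [0.4794, -0.2815, 0.2024]
tool_rot: [[0.999, -0.033, 0.001], [-0.033, -0.999, -0.001], [0.001, 0.001, -1.0]]
ft_force: [1.5, -1.3, 0.7]
width: 0.0001
time_s: 1.78
eef_pos: [0.5379, -0.247, 0.2024]
tool_rot: [[1.0, -0.028, 0.002], [-0.028, -1.0, 0.001], [0.002, -0.001, -1.0]]
ft_force: [-1.2, -0.6, -0.2]
width: -0.0
[[ 0.9996 -0.0283  0.0021]
 [-0.0283 -0.9996  0.0006]
 [ 0.0021 -0.0007 -1.    ]] [ 11.6 -53.3   2.4]
```

```bash
python3 -m crank '[6,-25,0,0,0, 12,-50,0,0,0, 12,-53,0,0,0, 12,-53,0,0,0]'
python3 - <<'E'
from h import *
c=calibration("wrist");snap("wrist","w1.png");print(-np.array(c["R"]).T@c["t"],c["fx"])
for n,z in(("carton_rim",.066),("cap_center",.056),("flat_lid_center",.018),("flap_near_edge",.105),("flap_far_edge",.105)):
    for r in search_frame("wrist",n)[:2]:print(n,r["position"],round(r["conf"],2),onz(c,r["position"],z))
print(proj(c,observe()["eef_pos"]))
E
```

```text
time_s: 2.12
eef_pos: [0.5481, -0.1967, 0.2022]
tool_rot: [[1.0, -0.031, -0.0], [-0.031, -1.0, -0.0], [-0.0, 0.0, -1.0]]
ft_force: [0.3, -0.0, 0.3]
width: 0.0001
[ 0.6227 -0.1985  0.3448] 290.7602451349776
carton_rim [183.8, 311.4] 0.57 [ 0.5563 -0.1901  0.066 ]
cap_center [252.5, 444.4] 0.66 [ 0.4721 -0.3327  0.056 ]
cap_center [185.1, 360.4] 0.58 [ 0.551  -0.2397  0.056 ]
flat_lid_center [181.1, 272.0] 0.78 [ 0.5494 -0.1435  0.018 ]
flap_near_edge [231.3, 310.1] 0.94 [ 0.5223 -0.1885  0.105 ]
flap_far_edge [149.3, 310.9] 0.95 [ 0.5945 -0.192   0.105 ]
[np.float64(256.6), np.float64(321.9)]
```

View pics/w1.png

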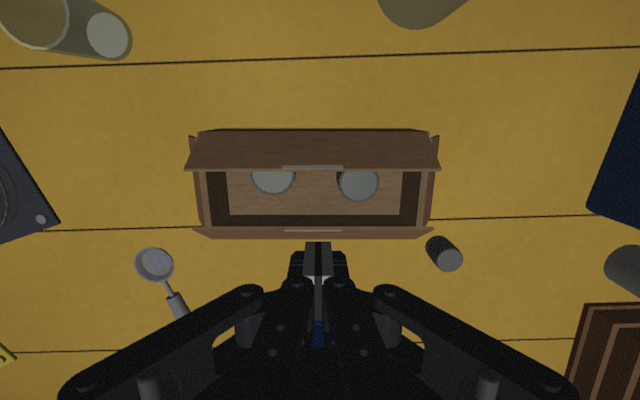

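The picture shows the near flap's edge at row 231 and the far flap's at row 168. The cap is at (183,358), the lid at (180,272), and the closed fingers sit over the gap. Next I lower the fingers and push the near flap back.

```bash
python3 -m crank '[1,0,30,0,0, 2,0,60,0,0, 2,0,90,0,0, 2,0,117,0,0, 2,0,117,0,0]' && python3 -m crank '[-10,0,0,0,0, -20,0,0,0,0, -30,0,0,0,0, -40,0,0,0,0, -48,0,0,0,0, -56,0,0,0,0, -62,0,0,0,0, -66,0,0,0,0, -66,0,0,0,0]'
```

```text
time_s: 2.83
eef_pos: [0.5456, -0.1962, 0.0783]
tool_rot: [[0.999, -0.034, -0.011], [-0.034, -0.999, 0.005], [-0.011, -0.005, -1.0]]
ft_force: [-2.0, 0.5, -1.1]
width: 0.0002
time_s: 3.58
eef_pos: [0.483, -0.1951, 0.0849]
tool_rot: [[0.999, -0.033, -0.001], [-0.033, -0.999, 0.0], [-0.001, -0.0, -1.0]]
ft_force: [0.3, 0.3, 0.1]
width: -0.0004
```

```bash
python3 -m crank '[15,0,0,0,0, 30,0,0,0,0, 50,0,0,0,0, 70,0,0,0,0, 82,0,0,0,0, 94,0,0,0,0, 106,0,0,0,0, 118,0,0,0,0, 130,0,0,0,0, 138,0,0,0,0]' && python3 -m crank '[8,0,0,0,0, 14,0,0,0,0, 17,0,0,0,0, 17,0,0,0,0]' && python3 -m crank '[-10,0,-25,0,40, -40,15,-60,0,56, -70,30,-100,0,56, -85,44,-115,0,56, -85,44,-115,0,56, -85,44,-115,0,56]'
python3 - <<'E'
from h import *
c=calibration("wrist");snap("wrist","w2.png")
for n,z in(("carton_rim",.066),("cap_center",.056),("flap_near_edge",.035),("flap_far_edge",.035)):
    for r in search_frame("wrist",n)[:2]:print(n,r["position"],round(r["conf"],2),onz(c,r["position"],z))
E
```

```text
time_s: 4.42
eef_pos: [0.6219, -0.1996, 0.0839]
tool_rot: [[0.999, -0.033, -0.003], [-0.033, -0.999, 0.001], [-0.003, -0.001, -1.0]]
ft_force: [-1.2, -0.5, 0.2]
width: -0.0002
time_s: 4.75
eef_pos: [0.6285, -0.1998, 0.0841]
tool_rot: [[0.999, -0.032, -0.031], [-0.032, -0.999, 0.004], [-0.031, -0.003, -1.0]]
ft_force: [-39.2, 2.1, 22.8]
width: 0.0
time_s: 5.25
eef_pos: [0.5533, -0.2431, 0.2035]
tool_rot: [[0.999, -0.035, 0.006], [-0.035, -0.999, -0.003], [0.006, 0.003, -1.0]]
ft_force: [1.4, 0.6, -0.6]
width: 0.0559
carton_rim [180.3, 274.0] 0.86 [ 0.5668 -0.2002  0.066 ]
cap_center [183.9, 316.6] 0.95 [ 0.5594 -0.2419  0.056 ]
cap_center [223.3, 6.8] 0.69 [0.5282 0.0891 0.056 ]
flap_near_edge [266.3, 289.2] 0.63 [ 0.4545 -0.2052  0.035 ]
flap_far_edge [115.2, 257.3] 0.63 [ 0.6289 -0.1835  0.035 ]
```

View pics/w2.png

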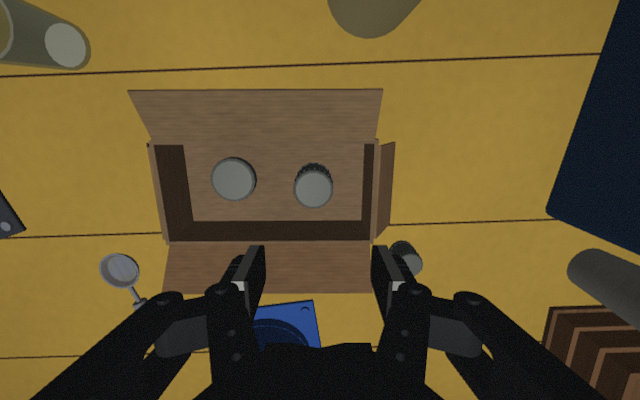

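The picture shows both flaps lying well back (far edge row 90, near edge row 292), the cap at (186,313) and the lid at (180,234). The arm was still settling, so I measure again.

```bash
cat > m.py <<'E'
from h import *
c=calibration("wrist");im=snap("wrist","w3.png")
g=cv2.medianBlur(cv2.cvtColor(im,cv2.COLOR_RGB2GRAY),3)
for r in search_frame("wrist","cap_center")[:2]:print("net",r["position"],round(r["conf"],2),onz(c,r["position"],.045))
hsv=cv2.cvtColor(im,cv2.COLOR_RGB2HSV);m=((hsv[...,1]<60)&(hsv[...,2]>70)).astype(np.uint8)
n,l,st,ce=cv2.connectedComponentsWithStats(m)
for i in range(1,n):
    if 150<st[i,4]<4000 and 100<ce[i,1]<240 and 150<ce[i,0]<400:print("blob",st[i],ce[i],onz(c,ce[i][::-1],.056))
for th in(2.2,2.4,2.6):
    print(th,"near",proj(c,[.497+.051*np.cos(th),-.194,.067+.051*np.sin(th)]),"far",proj(c,[.602-.051*np.cos(th),-.194,.067+.051*np.sin(th)]))
print("hinges",proj(c,[.497,-.194,.067]),proj(c,[.602,-.194,.067]),observe()["eef_pos"])
E
python3 m.py
```

```text
net [257.2, 411.3] 0.87 [ 0.4676 -0.3427  0.045 ]
net [183.4, 317.7] 0.66 [ 0.5565 -0.2399  0.045 ]
blob [ 212  157   44   43 1507] [233.4519 178.2329] [ 0.5671 -0.156   0.056 ]
blob [ 296  170   41   38 1202] [315.6647 188.6007] [ 0.5538 -0.2378  0.056 ]
2.2 near [np.float64(294.8), np.float64(271.2)] far [np.float64(108.0), np.float64(254.0)]
2.4 near [np.float64(297.4), np.float64(273.0)] far [np.float64(97.8), np.float64(254.9)]
2.6 near [np.float64(297.6), np.float64(274.7)] far [np.float64(90.2), np.float64(256.3)]
hinges [np.float64(245.8), np.float64(275.1)] [np.float64(142.6), np.float64(266.5)] [ 0.5526 -0.2408  0.1984]
```

```bash
python3 -m crank '[0,-2,30,0,56, 0,-2,65,0,56, 0,-2,100,0,56, 0,-2,130,0,56, 0,-2,150,0,56, 0,-2,165,0,56, 0,-2,165,0,56, 0,-2,165,0,56]'; python3 -c "
from h import *
s=observe();print(s['eef_pos'],s['ft_force'],rel([.5535,-.2385,.015]))"
```

```text
time_s: 6.27
eef_pos: [0.5521, -0.2388, 0.0336]
tool_rot: [[0.999, -0.033, -0.003], [-0.033, -0.999, 0.002], [-0.003, -0.001, -1.0]]
ft_force: [-1.4, -0.1, 0.4]
width: 0.0562
[ 0.5521 -0.2388  0.0336] [-1.3516 -0.0819  0.4378] [ 1.5 -0.3 18.6]
```

```bash
python3 -m crank '[1,0,10,0,56, 1,0,18,0,56, 1,0,18,0,56, 1,0,18,0,30, 1,0,18,0,30, 1,0,18,0,30, 1,0,18,0,30, 1,0,18,0,30]'
```

```text
time_s: 6.93
eef_pos: [0.554, -0.2397, 0.0174]
tool_rot: [[0.999, -0.033, 0.001], [-0.033, -0.999, -0.0], [0.001, 0.0, -1.0]]
ft_force: [0.2, -1.4, 0.2]
width: 0.0406
```

```bash
python3 -m crank '[0,0,15,0,30, 0,0,-20,0,30, 0,0,-55,0,30, 0,0,-90,0,30, 0,0,-130,0,30, 0,0,-165,0,30, 0,-10,-190,0,30, 0,-40,-200,0,30, -2,-75,-200,0,30, -3,-110,-200,0,30]' && python3 -m crank '[-2,-40,0,0,30, -4,-80,0,0,30, -5,-120,0,0,30, -7,-160,0,0,30, -8,-200,0,0,30, -10,-230,0,0,30, -10,-250,0,0,30, -10,-250,0,0,30, -10,-250,0,0,30, -10,-250,0,0,30]'
python3 - <<'E'
from h import *
for k in range(2):
    c=calibration("wrist");im=snap("wrist",f"w4{k}.png")
    print(observe()["eef_pos"])
    for n,z in(("neck_top",.12),("cap_center",.2),("seal",.093)):
        for r in search_frame("wrist",n)[:3]:print(n,r["position"],round(r["conf"],2),onz(c,r["position"],z))
E
```

```text
time_s: 7.77
eef_pos: [0.5548, -0.1291, 0.219]
tool_rot: [[0.999, -0.035, 0.003], [-0.035, -0.999, -0.001], [0.003, 0.001, -1.0]]
ft_force: [0.2, 0.7, -1.6]
width: 0.0411
time_s: 8.6
eef_pos: [0.5527, 0.1201, 0.217]
tool_rot: [[0.999, -0.033, -0.0], [-0.033, -0.999, -0.001], [-0.0, 0.001, -1.0]]
ft_force: [0.7, -0.5, -0.5]
width: 0.0408
[0.5527 0.1197 0.217 ]
neck_top [312.2, 137.6] 0.78 [0.4474 0.2998 0.12  ]
neck_top [182.7, 231.4] 0.74 [0.5734 0.1929 0.12  ]
neck_top [325.8, 549.3] 0.65 [ 0.4179 -0.1046  0.12  ]
cap_center [184.6, 227.8] 0.69 [0.5903 0.1701 0.2   ]
cap_center [292.7, 318.4] 0.56 [0.5182 0.1213 0.2   ]
seal [193.2, 223.1] 0.66 [0.5574 0.2104 0.093 ]
[0.5528 0.1196 0.2171]
neck_top [313.4, 138.4] 0.88 [0.4464 0.2991 0.12  ]
neck_top [181.9, 231.0] 0.87 [0.5744 0.1926 0.12  ]
neck_top [327.1, 553.0] 0.65 [ 0.4161 -0.1089  0.12  ]
cap_center [290.0, 318.0] 0.68 [0.5203 0.121  0.2   ]
cap_center [184.2, 230.2] 0.17 [0.5907 0.1681 0.2   ]
seal [194.4, 219.8] 0.69 [0.5566 0.2132 0.093 ]
seal [374.1, 576.4] 0.42 [ 0.3245 -0.1751  0.093 ]
```

View pics/w41.png

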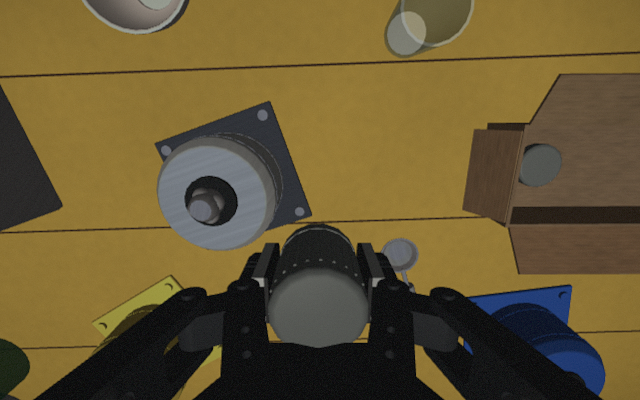

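The grey canister's neck top shows at about (209,203), its seal ring centred near (201,211), and the held cap's top disc near (308,318). The lid is still in the carton.

Run:
```python
from h import *
c=calibration("wrist")
im=cv2.imread("pics/w41.png");t=cv2.imread("pics/top0.png")
print("neck",onz(c,(209,203),.12),"seal",onz(c,(201,211),.0955),"shoulder",onz(c,(193.5,216.5),.09))
print("tri",tri(c,(209,203),calibration("top"),(198.3,244.2)))
print("cap top",onz(c,(308,318),.2556),"front/back",onz(c,(348,318),.2556),onz(c,(268,318),.2556))
a=cv2.resize(im[150:250,150:290],None,fx=5,fy=5,interpolation=cv2.INTER_CUBIC)
cv2.imwrite("pics/c4.png",a)
```

```text
neck [0.5511 0.2204 0.12  ] seal [0.551  0.2221 0.0955] shoulder [0.5567 0.2179 0.09  ]
tri (array([0.5498, 0.2202, 0.1173]), np.float64(0.0028024896515383272))
cap top [0.5488 0.1206 0.2556] front/back [0.5279 0.1213 0.2556] [0.5677 0.1199 0.2556]
```

View pics/c4.png

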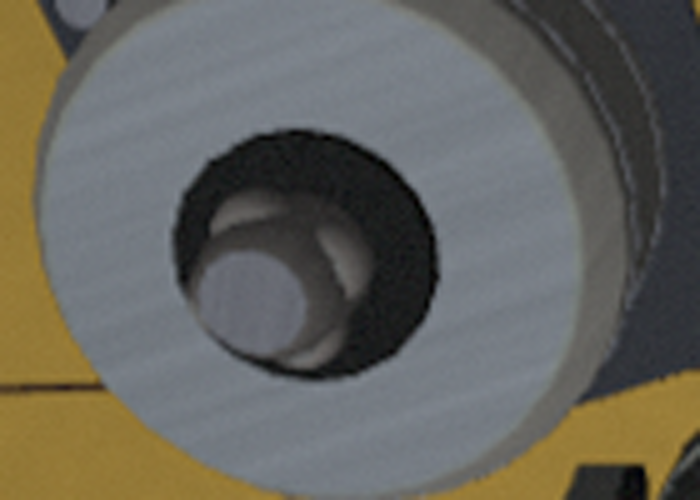

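The neck top is at crop (248,304), which is full picture (210.8,199.6). The seal ring is at (200.8,211).

Run:
```python
from h import *
c=calibration("wrist")
for p,z in(((210.8,199.6),.12),((200.8,211),.0955),((198.6,212),.09)):print(onz(c,p,z))
print(tri(c,(210.8,199.6),calibration("top"),(198.3,244.2)))
print(rel([.5505,.2215,.16]))
```

```text
[0.5495 0.2236 0.12  ]
[0.5512 0.2221 0.0955]
[0.5518 0.223  0.09  ]
(array([0.5495, 0.2201, 0.1226]), np.float64(0.004990540031440027))
[  -5.8 -101.3   57.1]
```

```bash
python3 -m crank '[-1,-25,5,0,30, -2,-50,15,0,30, -3,-75,30,0,30, -5,-95,45,0,30, -6,-101,57,0,30, -6,-101,57,0,30, -6,-101,57,0,30, -6,-101,57,0,30]'
python3 - <<'E'
from h import *
a=snap("wrist","w5.png");b=snap("scene","s5.png");e=np.array(observe()["eef_pos"]);print(e,observe()["ft_force"])
s=calibration("scene");w=calibration("wrist")
N=np.array([.5505,.2215,.12]);print("scene neck",proj(s,N),"cap foot",proj(s,e+[0,0,-.0134]),"captop",proj(s,e+[0,0,.0386]),"shoulder",proj(s,[N[0],N[1],.09]))
print("wrist captop",proj(w,e+[0,0,.0386]),"shoulder",proj(w,[N[0],N[1],.09]))
A=cv2.resize(a[130:380,190:450],None,fx=1.54,fy=1.54,interpolation=cv2.INTER_CUBIC)
B=cv2.resize(b[110:210,310:410],(385,385),interpolation=cv2.INTER_CUBIC)
cv2.imwrite("pics/c5.png",np.hstack([A,B])[:,:,::-1]) if A.shape[0]==385 else print(A.shape)
E
```

```text
time_s: 9.67
eef_pos: [0.5507, 0.221, 0.1609]
tool_rot: [[0.999, -0.034, 0.001], [-0.034, -0.999, -0.0], [0.001, 0.0, -1.0]]
ft_force: [0.3, 0.3, -0.5]
width: 0.041
[0.551  0.221  0.1615] [ 0.6555 -0.9542 -0.1017]
scene neck [np.float64(158.8), np.float64(362.5)] cap foot [np.float64(150.6), np.float64(362.9)] captop [np.float64(134.8), np.float64(363.7)] shoulder [np.float64(167.5), np.float64(362.1)]
wrist captop [np.float64(299.7), np.float64(318.9)] shoulder [np.float64(213.9), np.float64(317.9)]
```

View pics/c5.png

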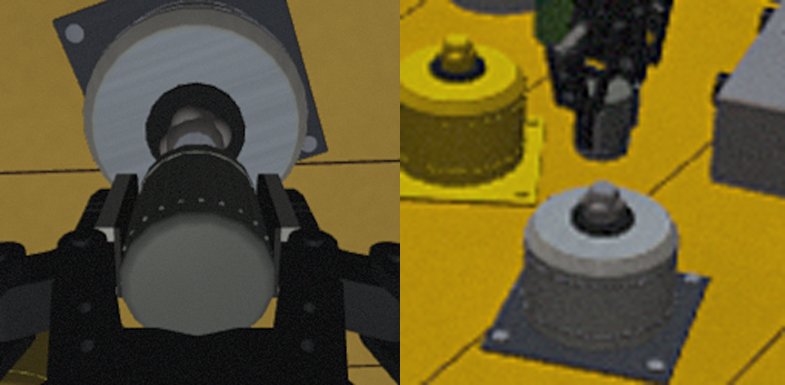

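Right panel (scene): the neck top is at (158.8,362.2), exactly as predicted. The cap foot's front edge is at row 150.8, about 11 mm higher than I assumed. My first lift row had the wrong sign, so the cap probably slid up in the fingers. I fit its height and offset from the pictures.

Run:
```python
from h import *
e=np.array(observe()["eef_pos"]);w=calibration("wrist");s=calibration("scene")
a=np.linspace(0,2*np.pi,361);ring=np.c_[np.cos(a),np.sin(a),0*a]*.021
def bb(c,o):
    p=np.array([proj(c,q) for q in e+o+ring]).astype(float);return np.r_[p.min(0),p.max(0)].round(1)
# wrist observed top disc: left 190+120/1.54=267.9 right 369.9, bottom row 130+335/1.54=347.5
for f in(-.0134,-.009,-.005,-.002,.001):
    print(f,"wrist top",bb(w,[0,0,f+.052]),"foot",bb(w,[0,0,f]),"scene foot",bb(s,[0,0,f]),"scene top",bb(s,[0,0,f+.052])[0])
print("x-4mm",bb(w,[-.004,0,.045]))
```

```text
-0.0134 wrist top [254.2 268.5 340.9 369.3] foot [211.8 282.9 277.1 354.4] scene foot [147.  355.7 154.4 370.2] scene top 131.2
-0.009 wrist top [259.5 266.7 348.7 371.2] foot [214.4 282.1 281.1 355.3] scene foot [145.7 355.7 153.1 370.3] scene top 129.9
-0.005 wrist top [264.7 265.  356.2 373. ] foot [216.8 281.2 284.9 356.2] scene foot [144.5 355.8 151.9 370.4] scene top 128.6
-0.002 wrist top [268.9 263.6 362.2 374.4] foot [218.8 280.6 287.8 356.9] scene foot [143.6 355.8 151.  370.4] scene top 127.7
0.001 wrist top [273.3 262.2 368.4 375.9] foot [220.8 279.9 290.9 357.6] scene foot [142.7 355.8 150.1 370.5] scene top 126.8
x-4mm [271.5 266.7 360.  371.9]
```

Run:
```python
from h import *
g=cv2.cvtColor(cv2.imread("pics/w5.png"),cv2.COLOR_BGR2GRAY).astype(float)
print("col 300-337 mean rows 205..355");m=g[:,312:326].mean(1)
print([(r,int(m[r])) for r in range(205,290,2)]);print([(r,int(m[r])) for r in range(290,360,3)])
for r in(295,300,305,310,315):print(r,[(c,int(g[r-1:r+2,c].mean())) for c in list(range(258,276,2))+list(range(362,382,2))])
```

```text
col 300-337 mean rows 205..355
[(205, 64), (207, 52), (209, 45), (211, 51), (213, 57), (215, 63), (217, 92), (219, 100), (221, 101), (223, 83), (225, 27), (227, 37), (229, 63), (231, 27), (233, 29), (235, 28), (237, 29), (239, 27), (241, 29), (243, 28), (245, 29), (247, 28), (249, 28), (251, 28), (253, 28), (255, 29), (257, 27), (259, 40), (261, 29), (263, 29), (265, 29), (267, 33), (269, 49), (271, 60), (273, 66), (275, 77), (277, 86), (279, 89), (281, 89), (283, 88), (285, 88), (287, 88), (289, 87)]
[(290, 87), (293, 87), (296, 86), (299, 85), (302, 85), (305, 84), (308, 84), (311, 83), (314, 83), (317, 82), (320, 81), (323, 82), (326, 81), (329, 81), (332, 81), (335, 81), (338, 80), (341, 80), (344, 79), (347, 45), (350, 15), (353, 15), (356, 14), (359, 14)]
295 [(258, 14), (260, 18), (262, 12), (264, 25), (266, 44), (268, 26), (270, 23), (272, 53), (274, 66), (362, 63), (364, 51), (366, 31), (368, 39), (370, 42), (372, 21), (374, 21), (376, 14), (378, 15), (380, 21)]
300 [(258, 10), (260, 16), (262, 17), (264, 21), (266, 44), (268, 34), (270, 52), (272, 64), (274, 70), (362, 70), (364, 63), (366, 53), (368, 38), (370, 41), (372, 14), (374, 14), (376, 14), (378, 19), (380, 13)]
305 [(258, 16), (260, 13), (262, 15), (264, 14), (266, 42), (268, 54), (270, 67), (272, 70), (274, 76), (362, 75), (364, 69), (366, 66), (368, 47), (370, 41), (372, 10), (374, 16), (376, 19), (378, 17), (380, 14)]
310 [(258, 13), (260, 16), (262, 18), (264, 14), (266, 41), (268, 54), (270, 70), (272, 74), (274, 81), (362, 78), (364, 72), (366, 66), (368, 47), (370, 34), (372, 14), (374, 15), (376, 15), (378, 20), (380, 13)]
315 [(258, 13), (260, 13), (262, 13), (264, 12), (266, 43), (268, 51), (270, 66), (272, 74), (274, 79), (362, 78), (364, 72), (366, 66), (368, 43), (370, 41), (372, 18), (374, 16), (376, 14), (378, 12), (380, 18)]
```

Run:
```python
import cv2,numpy as np
a=cv2.imread("pics/w5.png")[195:355,240:400];b=cv2.imread("pics/s5.png")[115:170,340:385]
A=cv2.resize(a,(520,520),interpolation=cv2.INTER_CUBIC);B=cv2.resize(b,(270,330),interpolation=cv2.INTER_CUBIC)
B=cv2.copyMakeBorder(B,0,190,0,0,cv2.BORDER_CONSTANT)
x=np.hstack([A,B]);x=(255*(x/255.)**.6).astype(np.uint8);cv2.imwrite("pics/c6.png",x)
```

```text
(no output)
```

View pics/c6.png

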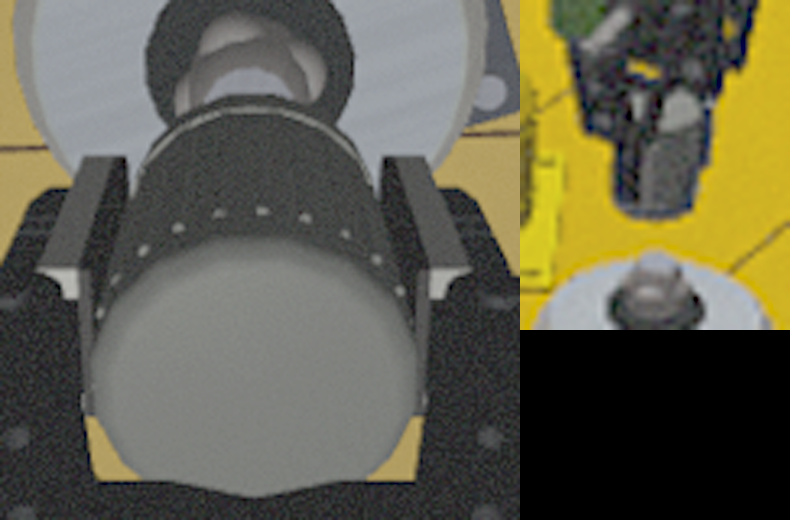

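The cap sits about 9 mm higher in the fingers than planned, so its foot is about 4 mm below the TCP. It is also about 3 mm towards the robot. I shift +3 mm in x and lower in steps, watching the lateral force.

```bash
python3 -m crank '[3,0,8,0,30, 3,0,16,0,30, 3,0,24,0,30, 3,0,32,0,30, 3,0,38,0,30, 3,0,38,0,30, 3,0,38,0,30]'; python3 -m crank '[0,0,2,0,30, 0,0,4,0,30, 0,0,6,0,30, 0,0,6,0,30]'
```

```text
time_s: 10.35
eef_pos: [0.5527, 0.2216, 0.1214]
tool_rot: [[0.999, -0.033, -0.001], [-0.033, -0.999, -0.0], [-0.001, 0.0, -1.0]]
ft_force: [-0.4, -0.4, -1.2]
width: 0.041
time_s: 10.68
eef_pos: [0.5543, 0.2218, 0.1175]
tool_rot: [[0.999, -0.033, 0.003], [-0.033, -0.999, 0.0], [0.003, -0.0, -1.0]]
ft_force: [1.7, -2.0, 3.1]
width: 0.0409
```

```bash
python3 -m crank '[0,0,1,0,30, 0,0,2,0,30, 0,0,2,0,30, 0,0,2,0,30]'; python3 -m crank '[0,0,1,0,30, 0,0,2,0,30, 0,0,2,0,30, 0,0,2,0,30]'; python3 -m crank '[0,0,1,0,30, 0,0,2,0,30, 0,0,2,0,30, 0,0,2,0,30]'
```

```text
time_s: 11.02
eef_pos: [0.5546, 0.2218, 0.1171]
tool_rot: [[0.999, -0.033, 0.004], [-0.033, -0.999, 0.0], [0.004, -0.001, -1.0]]
ft_force: [-0.6, -2.3, 10.6]
width: 0.0408
time_s: 11.35
eef_pos: [0.555, 0.2221, 0.1163]
tool_rot: [[0.999, -0.033, 0.005], [-0.033, -0.999, 0.001], [0.004, -0.001, -1.0]]
ft_force: [-2.8, -1.5, 13.9]
width: 0.041
time_s: 11.68
eef_pos: [0.5551, 0.2221, 0.1145]
tool_rot: [[0.999, -0.033, 0.005], [-0.033, -0.999, 0.001], [0.005, -0.001, -1.0]]
ft_force: [-2.2, -2.2, 14.2]
width: 0.041
```

```bash
python3 -m crank '[0,0,1,0,30, 0,0,2,0,30, 0,0,2,0,30]'; python3 -m crank '[0,0,1,0,30, 0,0,2,0,30, 0,0,2,0,30]';python3 -c "
from h import *
a=snap('wrist','w7.png');b=snap('scene','s7.png')
A=cv2.resize(a[150:360,220:430],(450,450),interpolation=3);B=cv2.resize(b[115:190,335:390],(330,450),interpolation=3)
cv2.imwrite('pics/c7.png',(255*(np.hstack([A,B])[:,:,::-1]/255.)**.6).astype(np.uint8))
e=np.array(observe()['eef_pos']);print(e,observe()['ft_torque'])"
```

```text
time_s: 11.93
eef_pos: [0.5544, 0.2219, 0.1105]
tool_rot: [[0.999, -0.033, 0.003], [-0.033, -0.999, 0.001], [0.003, -0.001, -1.0]]
ft_force: [-0.2, -1.4, 5.7]
width: 0.0408
time_s: 12.18
eef_pos: [0.5535, 0.2217, 0.1054]
tool_rot: [[0.999, -0.033, 0.002], [-0.033, -0.999, 0.0], [0.002, -0.0, -1.0]]
ft_force: [5.4, 1.5, -5.7]
width: 0.0408
[0.5533 0.2216 0.105 ] [ 0.0616 -0.8871 -0.0433]
```

View pics/c7.png

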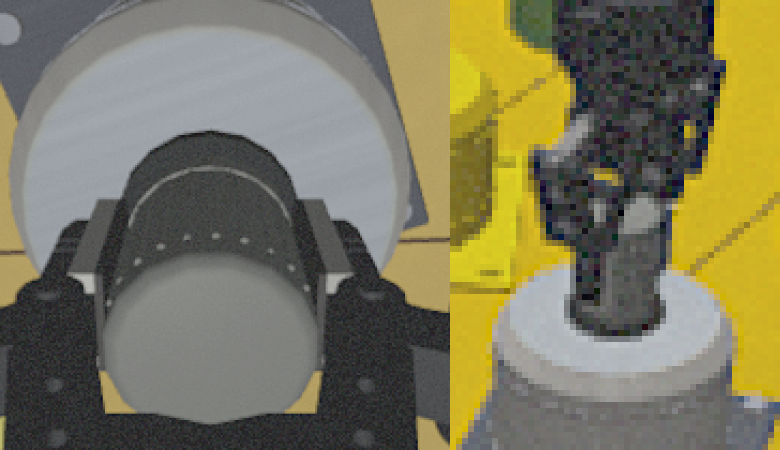

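The picture shows the cap over the neck in line with the seal ring. The force rose to 14 N and then went negative, so the click is under way. I keep pressing.

```bash
python3 -m crank '[0,0,1,0,30, 0,0,2,0,30, 0,0,2,0,30]'; python3 -m crank '[0,0,1,0,30, 0,0,2,0,30, 0,0,2,0,30]';python3 -m crank '[0,0,1,0,30, 0,0,2,0,30, 0,0,2,0,30]'
```

```text
time_s: 12.53
eef_pos: [0.5528, 0.2217, 0.1036]
tool_rot: [[0.999, -0.033, -0.001], [-0.033, -0.999, -0.0], [-0.001, 0.0, -1.0]]
ft_force: [1.8, -0.1, -1.7]
width: 0.0413
time_s: 12.78
eef_pos: [0.5529, 0.2217, 0.1024]
tool_rot: [[0.999, -0.033, -0.0], [-0.033, -0.999, -0.0], [-0.0, 0.0, -1.0]]
ft_force: [0.7, -1.2, 2.4]
width: 0.0408
time_s: 13.03
eef_pos: [0.5529, 0.2217, 0.1005]
tool_rot: [[0.999, -0.033, -0.0], [-0.033, -0.999, -0.0], [-0.0, 0.0, -1.0]]
ft_force: [-2.0, 0.2, 5.1]
width: 0.041
```

```bash
python3 -m crank '[0,0,1,0,30, 0,0,2,0,30, 0,0,2,0,30]'; python3 -m crank '[0,0,1,0,30, 0,0,2,0,30, 0,0,2,0,30, 0,0,2,0,30]'; python3 -m crank '[0,0,1,0,30, 0,0,2,0,30, 0,0,2,0,30, 0,0,2,0,30]'
```

```text
time_s: 13.28
eef_pos: [0.553, 0.2218, 0.0991]
tool_rot: [[0.999, -0.033, -0.001], [-0.033, -0.999, -0.0], [-0.001, 0.0, -1.0]]
ft_force: [-4.2, -0.1, 6.8]
width: 0.0409
time_s: 13.62
eef_pos: [0.553, 0.2218, 0.0989]
tool_rot: [[0.999, -0.033, -0.001], [-0.033, -0.999, -0.0], [-0.001, 0.0, -1.0]]
ft_force: [-8.0, -2.4, 15.1]
width: 0.0409
time_s: 13.95
eef_pos: [0.5532, 0.2218, 0.0987]
tool_rot: [[0.999, -0.033, -0.001], [-0.033, -0.999, -0.001], [-0.001, 0.001, -1.0]]
ft_force: [-12.8, -4.5, 24.2]
width: 0.041
```

```bash
python3 -m crank '[0,0,-1,0,30, 0,0,-1,0,30, 0,0,-1,0,30, 0,0,-1,0,30, 0,0,-1,0,30, 0,0,-1,0,30, 0,0,-1,0,30, 0,0,-1,0,30, 0,0,-1,0,30]';python3 -c "
from h import *
a=snap('wrist','w8.png');b=snap('scene','s8.png');
A=cv2.resize(a[150:360,200:640],(790,377),interpolation=3);B=cv2.resize(b[115:190,335:390],(160,220),interpolation=3);C=cv2.resize(b[200:310,200:330],(260,220),interpolation=3)
B=cv2.copyMakeBorder(np.hstack([B,C]),0,0,0,370,0)
cv2.imwrite('pics/c8.png',(255*(np.vstack([A,B])[:,:,::-1]/255.)**.6).astype(np.uint8))"
```

```text
time_s: 14.7
eef_pos: [0.5531, 0.2218, 0.0987]
tool_rot: [[0.999, -0.033, -0.001], [-0.033, -0.999, -0.0], [-0.001, 0.0, -1.0]]
ft_force: [-9.9, -2.3, 19.7]
width: 0.041
```

View pics/c8.png

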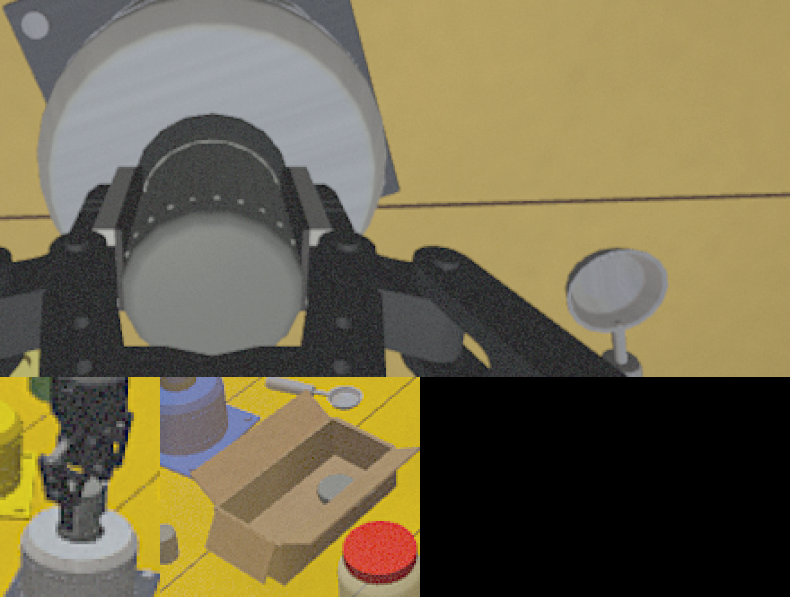

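The picture shows the cap seated on the canister's seal, both flaps folded well back, the lid still in the carton and the spoon undisturbed. The push holds steady at about 20 N, so I hand in.

```bash
python3 -c "
from h import *
print(job_done())"
```

```text
the job is handed in; nothing more can be done
None
```

The job is done and handed in at about 15 s. Both flaps are folded back, the tall cap is snapped onto the grey canister, and the arm is still pressing it down.

**What the last checks showed**
- **Flaps:** the camera fit puts the far flap at its stop, about 2.6 rad, and the near flap somewhere between 2.2 and 2.6 rad. Neither angle was measured exactly.
- **Click:** the push peaked at about 14 N, a little above the stated 7–12 N, then fell to about -6 N as the balls drew the cap down.
- **Seal:** the TCP moved about 4 mm further down while the force rose to 7 N, then stopped hard at z = 0.0987 m. I take that as the seal fully squeezed. The final push held at about 20 N, with a side force of about 10 N in x.
- **Everything else:** the last picture shows the flat lid still in the carton and the spoon in place. I stayed clear of the glasses, tin, bowl and jar but did not check them again at the end.

**What went wrong or disagreed**
- **Force on the far flap:** pushing it against its stop briefly gave about 45 N at the wrist (39 N of it sideways), through the fingertips.
- **Cap slipped in the grip:** my first lift row had the wrong sign and pushed down, so the cap slid about 9 mm up between the fingers.
- **Cap offset in the grip:** the cameras put the cap 2 to 5 mm off the tool centre. I corrected by 3 mm before lowering it onto the neck.

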